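# Gauge the tube-warming block and switch its heater on

### The arm

A 6-joint arm with a two-finger parallel gripper is mounted at the origin on the work surface. World frame = base frame: x ahead of the robot, y to its left, z up, the work surface at z = 0. Lengths are in mm, angles in rad, forces in N, time in s.
With the tool pointing down it reaches from about 350 to 975 mm from the base axis. Payload 7.1 kg.
Tool frame: the origin (TCP) lies at the very end of the fingers, on their centre line; the grasp point (between the pads) lies 19 mm behind it; z points along the fingers, x is the direction in which the jaws open and shut, and the axes are right-handed (so a half turn about z gives the same grasp; the last joint's range is limited). The gripper opens to 88 mm and grips with 3 to 60 N. Pads are 20 mm wide; open, the fingers measure 115 mm over their backs; the gripper's body (75 mm by 178 mm) begins 61 mm behind the grasp point.
Start: joints at [-1.351, 0.423, 1.63, -0, 1.089, -0.019], TCP at [147.855, -607.243, 222.675] pointing down, gripper open.
Joint ranges: [-3, 3], [-0.9, 2.11], [0.09, 2.58], [-1.31, 4.45], [0.11, 2.69], [-2.54, 2.54]. Speed limits (rad/s): [2.39, 2.39, 3.01, 3.14, 3.14, 3.14].

### API

Orientations are given as a rotation vector (axis times angle).
In Python, from workcell import * gives the robot as it stands.
- The arm moves only by the tool arm_command, never from a script. Its argument "increments" is a list of rows, each a list of 2 entries, a list of its own where there are three numbers: the shift along the tool's x, y, z in cm, then the turn about the tool's z in degrees. In form: [[[dx, dy, dz], turn], ...]. A call has 1 to 20 rows; each row shifts and turns the pose as measured when the row begins, along the tool's axes as they then stand; what a row does not reach is not made up. A row lasts 1/10 s, in which the tool goes at most 50 mm and 8.59 degrees, less where a joint would pass 70% of its speed; a pose out of reach is approached as far as the arm can. A call is refused whole if a number of a shift passes 5 or a number of a turn 8.59, either way. A call with a gripper value outside its range is refused whole. "gripper" is the opening, from 0 (shut) to 1 (fully open), set as the call begins (left out, the last holds). The fingers move at their own pace and stop on an object; the grip force is fixed at half the most. Time passes only in rows, so rows that do not move let the fingers close. It gives the time, the measured TCP pose, the force and the opening at its end, in the units of the state.
- get_obs(): the state, without advancing time (a new reading comes with each control period).
- get_image(name): name is "side" or "top" or "wrist"; returns the picture (480x640x3 uint8, red, green, blue); there is no depth.
- camera_params(name): a dict with "K" (3x3 intrinsics, pixels), "rvec" (rotation vector, rad) and "tvec" (3), from world to camera coordinates, as OpenCV has them; the wrist camera has in their place "T_tool_cam" (4x4, takes a point from camera to tool coordinates, whose origin is the TCP and whose axes are the tool frame's). Camera axes: x right, y down, z forward; pixel columns grow to the right and rows downward; lengths in mm; the calibration is good to about 2 mm. A picture is of the moment at which its call begins: read the wrist's pose just before it. camera_params takes no time and is no camera call.
- close_job(): hands the job in, once; it reports no verdict.
The state is a dict: "t": time; "qpos": joint angles; "qvel": joint speeds; "joint_torque": joint torques, N m; "ee_pos": TCP position; "orientation": TCP orientation; "ft_force": force on the tool from outside, world axes, zero at the start; "moment": the same for the moment, N m; "width": finger opening in mm.
Only numpy, scipy, OpenCV 4.12 (cv2) and the standard library are available. Lean on these libraries where they do the work, as an engineer would, in place of code of your own. Each camera call takes 0.05 s, during which the arm holds its last target.

### The job

Gently push the captive depth rod down into the warming block's well until it rests on the bottom, leave it down there, and see how far it went. Then turn the switch on the sloping control panel from off (centre) to its on position: clockwise to the two dots if the rod went down more than 30 mm, counter-clockwise to the single dot if less, never to the wrong one, and let it click home. Do not shift the bottle, the dishes or the tip box.

Things in the scene. Friction and masses are not known exactly. Their poses are not given: they have to be found in the camera images.
- switch_grip (a point): Point on the rotary switch's axis inside its black bar handle (60 mm long, 16 wide), 38 mm out from the panel, 11 mm below the bar's outer end. z: the switch axis, straight out of the panel, leaning 30 degrees from vertical to the robot's side. x: along the bar to its pointer end (white line); y: across the bar, the way to pinch it. A boss, radius 22 mm, stands 14 mm off the panel.
- switch (a joint): Switch angle, rad: 0 off (starts here, pointer up the slope at a white mark); +1.05 two dots (clockwise seen facing the panel); -1.05 one dot (counter-clockwise). All three are spring detents: about 0.2 N m to leave one; past half-way (0.52 rad) it snaps on by itself to the next, short of that it springs back. Stops at +-1.12.
- control_pod: Fixed white pod with the switch. Origin: middle of its foot (150 x 150 mm), straight below the panel's centre, which is 130 mm up and on the switch axis. -x: the low front side of the panel (170 mm up-slope, 160 wide, 30 degrees from level). A steel guard hoop of 8 mm bar, 120 mm wide, stands 70 mm out of the panel, square to it, 66 mm up-slope of the switch axis.
- rod_top (a point): Centre of the flat top of the depth rod's black cap (diameter 32 mm, 18 thick), 218 mm above the table at travel 0. The steel rod (8 mm) stands upright in a guide and slides only vertically. Nothing stands beside or above the cap. A broad black ring on the rod has its middle 30 mm above the guide arm's top at travel 0.
- depth_rod (a joint): Rod travel, m, growing downward: 0 with the tip level with the block's top; starts at 0, at most 0.055. This value is how far it went. Friction of 4 N (less 1.2 N weight) holds it where left. The well is blind; its depth cannot be seen and differs, 18 to 42 mm; the rod stops on its rubber floor at that travel.
- warming_block: Fixed aluminium tube-warming block, 120 x 110 mm, 65 high; origin at the middle of its underside. Well and rod axis lie 20 mm towards its -x. A post 45 mm towards +x, 137 mm high, carries the guide arm, top at 127 mm. Pressing the rod on the bottom with over 40 N is rough.
- dish_stack: Two clear covered dishes stacked, diameter 61 mm, 36 mm high in all; origin at the middle of the underside. Leave alone.
- tip_box: Closed box of pipette tips, 82 x 112 mm, 53 mm high; origin at the middle of the underside. Leave alone.
- media_bottle: Closed glass jar, diameter 58 mm, 110 mm high; origin at the middle of the underside. Leave alone.
Not all that is in view belongs to the job. What is shaped like the warming_block but yellow is not meant.

How it is judged:
By the outcome, as a careful person would: the job done as asked, in the order asked, and still so for the second after the job is handed in, with the robot touching nothing.
It also fails if it takes over 54 s, if anything falls off the work surface, if the arm or the gripper's body presses on something with over 40 N, if the wrist force passes 120 N, or if a joint passes its speed limit or range.

## Working session

There is one attempt and no reset: what is moved stays moved. The work goes in short steps, Python scripts to look and compute and a tool call to move; the robot and the scene stay as the last step left them, time stands still between calls to the robot, and variables do not carry over. Pictures are saved under pics/ and viewed, and the job is handed in when it is done.

Besides the shell and the picture viewer there is one more tool, called after "Call:" in YAML: its name, and indented under it one key for each argument. arm_command: Moves the arm, as the interface text tells. Its arguments: {"type":"object","properties":{"increments":{"type":"array","items":{"type":"array"}},"gripper":{"type":"number"}},"required":["increments"]}

```bash
mkdir -p pics
python3 - <<'E'
from workcell import *
import cv2
print(get_obs())
for n in ("side","top","wrist"):
    im=get_image(n); cv2.imwrite(f"pics/{n}0.png",im[:,:,::-1]); print(n,camera_params(n))
E
```

```text
{'t': 0.0, 'qpos': array([-1.35099456e+00,  4.23846920e-01,  1.63066850e+00,  9.98806994e-06,
        1.08857735e+00, -1.90103927e-02]), 'qvel': array([-0.00036005,  0.00035604,  0.00140855,  0.00119854,  0.00260743,
        0.00061265]), 'joint_torque': array([-5.84689697e-04, -5.44613421e+01, -2.73667270e+01,  6.45338511e-02,
        2.29250657e-02, -1.34629026e-04]), 'ee_pos': array([ 147.74647177, -606.72986787,  221.90633745]), 'orientation': array([-2.46949100e+00,  1.94041487e+00,  1.81547940e-03]), 'ft_force': array([ 5.11293904e-01,  9.71705231e-01, -8.97881757e-04]), 'moment': array([ 0.02307867, -0.02561812,  0.02007497]), 'width': 87.83920897748607}
side {'K': array([[441.71628453,   0.        , 314.8731296 ],
       [  0.        , 441.71628453, 235.28064734],
       [  0.        ,   0.        ,   1.        ]]), 'rvec': array([ 2.1334143 , -0.13806174,  0.05192863]), 'tvec': array([-570.5521945 ,  169.02891975,  993.10782822])}
top {'K': array([[547.26333783,   0.        , 318.16441819],
       [  0.        , 547.26333783, 242.7569993 ],
       [  0.        ,   0.        ,   1.        ]]), 'rvec': array([ 2.04696263, -2.18485746,  0.21975852]), 'tvec': array([  34.91380508,  577.36503992, 1234.2101302 ])}
wrist {'K': array([[396.62476963,   0.        , 318.76281766],
       [  0.        , 396.62476963, 240.37795994],
       [  0.        ,   0.        ,   1.        ]]), 'T_tool_cam': array([[ 9.99999718e-01,  6.75685614e-04,  3.28039717e-04,
         1.72644662e+00],
       [-7.35403820e-04,  9.69616987e-01,  2.44626976e-01,
        -6.75669342e+01],
       [-1.52781953e-04, -2.44627149e-01,  9.69617210e-01,
        -1.61213257e+02],
       [ 0.00000000e+00,  0.00000000e+00,  0.00000000e+00,
         1.00000000e+00]])}
```

View pics/side0.png

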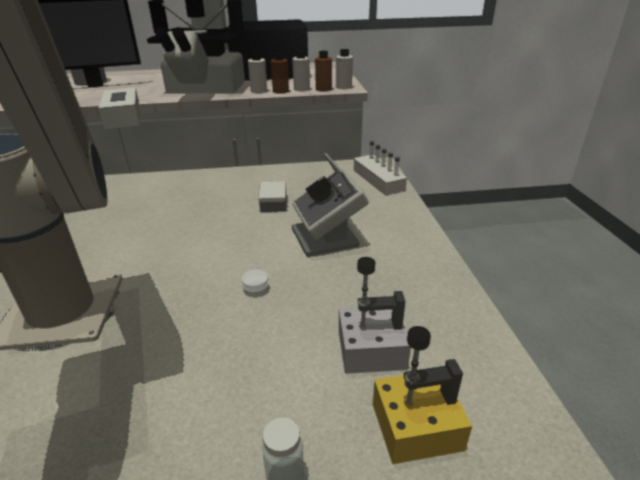

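View pics/top0.png

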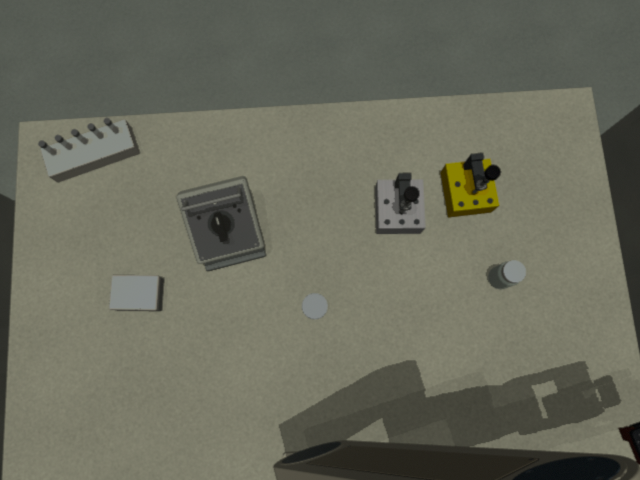

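View pics/wrist0.png

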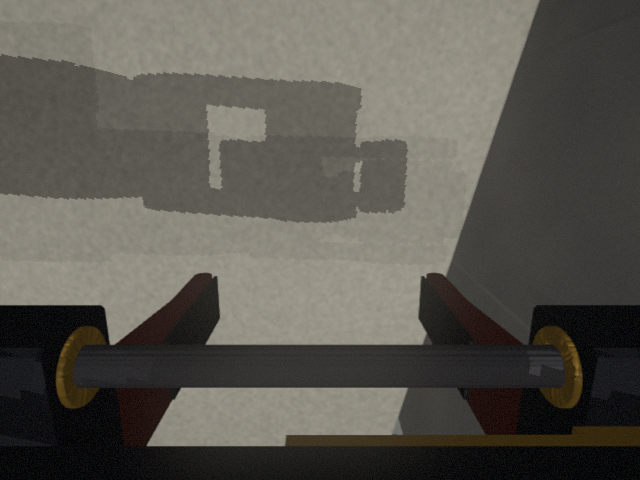

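```bash
cat > h.py <<'E'
import numpy as np, cv2
from scipy.spatial.transform import Rotation as R
from workcell import *
def ray(n,uv,obs=None):
    p=camera_params(n); K=p["K"]; d=np.linalg.inv(K)@[uv[0],uv[1],1]
    if n=="wrist":
        o=obs; Rt=R.from_rotvec(o["orientation"]).as_matrix(); T=p["T_tool_cam"]
        return Rt@T[:3,3]+o["ee_pos"], Rt@T[:3,:3]@d
    Rm=cv2.Rodrigues(p["rvec"])[0]; return -Rm.T@p["tvec"], Rm.T@d
def onz(n,uv,z,obs=None):
    c,d=ray(n,uv,obs); return c+d*(z-c[2])/d[2]
def onplane(n,uv,p0,nrm,obs=None):
    c,d=ray(n,uv,obs); return c+d*((p0-c)@nrm)/(d@nrm)
def tri(*rs):
    A=np.zeros((3,3));b=np.zeros(3)
    for c,d in rs:
        d=d/np.linalg.norm(d);P=np.eye(3)-np.outer(d,d);A+=P;b+=P@c
    X=np.linalg.solve(A,b); return X,[np.linalg.norm(np.cross(X-c,d/np.linalg.norm(d))) for c,d in rs]
def proj(n,X,obs=None):
    p=camera_params(n)
    if n=="wrist":
        Rt=R.from_rotvec(obs["orientation"]).as_matrix();T=p["T_tool_cam"]
        x=T[:3,:3].T@(Rt.T@(np.array(X)-obs["ee_pos"])-T[:3,3])
    else: x=cv2.Rodrigues(p["rvec"])[0]@np.array(X)+p["tvec"]
    u=p["K"]@x; return u[:2]/u[2]
def crop(f,x0,y0,x1,y1,s,out):
    im=cv2.imread(f)[y0:y1,x0:x1]; cv2.imwrite(out,cv2.resize(im,None,fx=s,fy=s,interpolation=cv2.INTER_CUBIC))
E
python3 - <<'E'
from h import *
a=cv2.imread("pics/top0.png"); s=cv2.imread("pics/side0.png")
f=lambda i,x,y:cv2.resize(i[y:y+120,x:x+120],(390,390),interpolation=cv2.INTER_CUBIC)
cv2.imwrite("pics/c1.png",np.clip(1.6*np.hstack([f(a,350,130),f(s,310,250)]),0,255).astype(np.uint8))
cv2.imwrite("pics/c2.png",np.clip(1.6*np.hstack([f(a,165,165),f(s,270,145)]),0,255).astype(np.uint8))
E
```

```text
(no output)
```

View pics/c1.png

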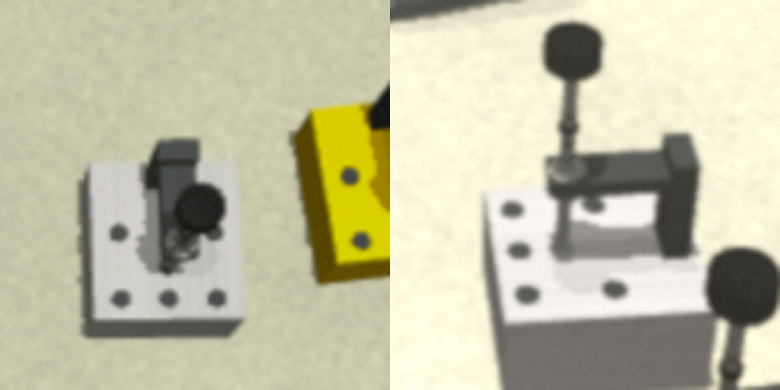

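View pics/c2.png

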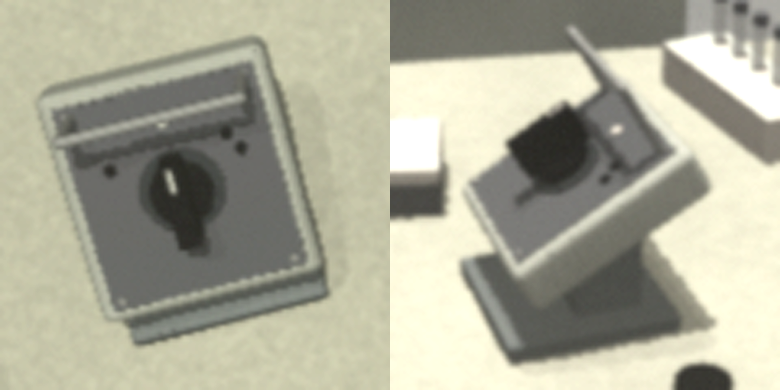

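Run:
```python
from h import *
a=cv2.imread("pics/top0.png"); s=cv2.imread("pics/side0.png")
def blob(im,x0,y0,x1,y1,t):
    m=(im[y0:y1,x0:x1].max(2)<t).astype(np.uint8)
    m=cv2.morphologyEx(m,cv2.MORPH_OPEN,np.ones((5,5)))
    n,l,st,c=cv2.connectedComponentsWithStats(m); return [(st[i]+[x0,y0,0,0,0],c[i]+[x0,y0]) for i in range(1,n)]
print(blob(a,400,182,422,206,45)); print(blob(s,350,250,385,280,45))
ut=(411.5,193.7); us=(366.3,265.4)
print(onz("top",ut,218),onz("top",ut,209)); print(tri(ray("top",ut),ray("side",us)))
# block outline top at z=65: crop corners
for c in [(90,165),(240,162),(243,318),(92,320)]:
    print(onz("top",(350+c[0]/3.25,130+c[1]/3.25),65).round(1))
# pod panel corners tri
T=[(40,100),(262,42),(320,275),(108,318)]; 
S=[(572,28)]
# bar pointer end top etc
for n,p in {"hub":(180,195),"barlow":(190,250),"barup":(172,158)}.items():
    print(n,onz("top",(165+p[0]/3.25,165+p[1]/3.25),165).round(1))
for p in T: print(onz("top",(165+p[0]/3.25,165+p[1]/3.25),130).round(1))
# side base foot corners at z=~0-? and foot
for p in [(515,360),(680,325),(462,262)]: print("foot",onz("side",(270+(p[0]-390)/3.25,145+p[1]/3.25),8).round(1))
```

```text
[(array([400, 187,  18,  16, 226]), array([409.24336283, 194.66371681]))]
[(array([359, 258,  15,  16, 210]), array([365.9047619 , 265.30952381]))]
[ 638.05367696 -203.64087847  218.        ] [ 640.64698296 -205.39125738  209.        ]
(array([ 642.39123922, -205.77050608,  207.62898843]), [np.float64(1.2971403331043105), np.float64(1.2971403331041977)])
[ 719.7 -155.5   65. ]
[ 714.7 -266.5   65. ]
[ 596.5 -256.4   65. ]
[ 602.2 -146.7   65. ]
hub [610.  208.5 165. ]
barlow [571.9 203.  165. ]
barup [635.9 213.2 165. ]
[693.4 310.1 130. ]
[725.6 153.7 130. ]
[556.2 120.5 130. ]
[535.8 265.9 130. ]
foot [572.8 121.    8. ]
foot [712.6 151.2   8. ]
foot [542.4 277.6   8. ]
```

Run:
```python
from h import *
o=get_obs(); M=R.from_rotvec(o["orientation"]).as_matrix(); print(M.round(3),o["ee_pos"])
t=np.array([640,-205,300])-o["ee_pos"]; print(M.T@t, np.linalg.norm(t[:2]))
```

```text
[[ 0.237 -0.972 -0.   ]
 [-0.972 -0.237  0.001]
 [-0.001 -0.    -1.   ]] [ 147.77291635 -606.84589349  222.09706169]
[-274.09918472 -573.31188844  -77.58612831] 635.4271193448127
```

Call:
arm_command:
  increments:
    - [[0,0,-4],0]
    - [[0,0,-4],0]
    - [[-1.8,-3.8,0],0]
    - [[-1.8,-3.8,0],0]
    - [[-1.8,-3.8,0],0]
    - [[-1.8,-3.8,0],0]
    - [[-1.8,-3.8,0],0]
    - [[-1.8,-3.8,0],0]
    - [[-1.8,-3.8,0],0]
    - [[-1.8,-3.8,0],0]
    - [[-1.8,-3.8,0],0]
    - [[-1.8,-3.8,0],0]
    - [[-1.8,-3.8,0],0]
    - [[-1.8,-3.8,0],0]
  gripper: 0

```text
t: 1.55
ee_pos: [550.0, -279.8, 302.9]
orientation: [-2.459, 1.951, 0.008]
ft_force: [0.6, -1.2, -0.1]
width: 0.5
```

Run:
```python
from h import *
o=get_obs(); M=R.from_rotvec(o["orientation"]).as_matrix(); print(M.round(3),o["ee_pos"])
t=np.array([640,-205,300])-o["ee_pos"]; print(M.T@t)
im=get_image("wrist"); cv2.imwrite("pics/w1.png",im[:,:,::-1]); print(proj("wrist",[640,-205,218],o))
```

```text
[[ 0.227 -0.974 -0.002]
 [-0.974 -0.227  0.005]
 [-0.005  0.001 -1.   ]] [ 549.97200495 -279.76186922  302.91200741]
[ -52.31979314 -104.67150211    3.06148021]
[226.18460133  73.99142125]
```

View pics/w1.png

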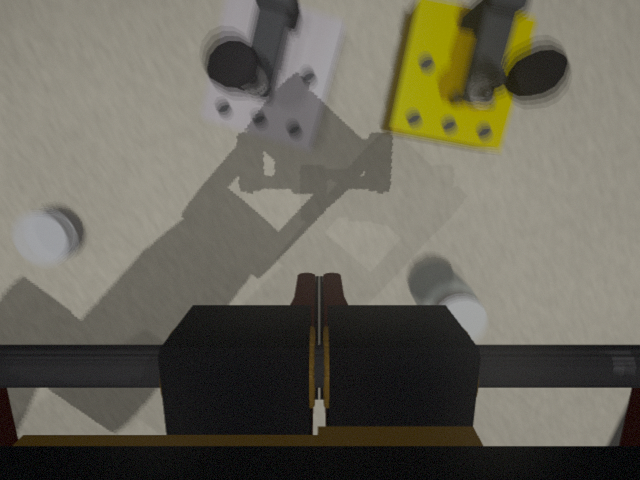

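Call:
arm_command:
  increments:
    - [[-1.8,-3.6,0],0]
    - [[-1.8,-3.6,0],0]
    - [[-1.2,-2.4,0],0]
    - [[0,0,0],0]
    - [[0,0,0],0]

```text
t: 2.1
ee_pos: [640.0, -202.1, 300.9]
orientation: [-2.465, 1.941, 0.011]
ft_force: [-0.5, 0.5, -0.7]
width: 0.7
```

Run:
```python
from h import *
o=get_obs(); M=R.from_rotvec(o["orientation"]).as_matrix(); print(M.round(3),o["ee_pos"],o["t"],o["ft_force"])
t=np.array([640,-205,300])-o["ee_pos"]; print(M.T@t)
im=get_image("wrist"); cv2.imwrite("pics/w2.png",im[:,:,::-1]); print(proj("wrist",[640,-205,218],o))
```

```text
[[ 0.234 -0.972 -0.003]
 [-0.972 -0.234  0.008]
 [-0.008  0.001 -1.   ]] [ 639.97211166 -202.13270531  300.87388739] 2.1 [-0.51100197  0.48379096 -0.71996681]
[2.80104929 0.64392644 0.85165569]
[321.35895282 250.30801607]
```

View pics/w2.png

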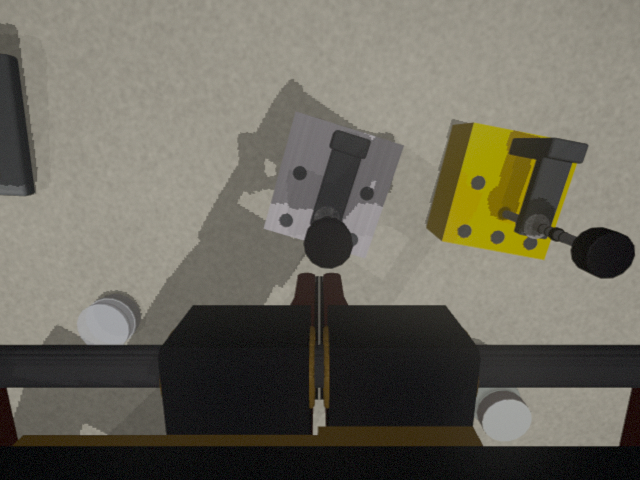

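Run:
```python
from h import *
o=get_obs(); M=R.from_rotvec(o["orientation"]).as_matrix()
im=cv2.imread("pics/w2.png"); m=(im[205:275,295:370].max(2)<40).astype(np.uint8); m=cv2.morphologyEx(m,cv2.MORPH_OPEN,np.ones((15,15)))
n,l,st,c=cv2.connectedComponentsWithStats(m); print(st,c+[295,205])
print("tcp px",proj("wrist",o["ee_pos"],o))
X=onz("wrist",(328.5,242),218,o); print(X, M.T@(X-o["ee_pos"]))
c=(np.array([641,-205,218])+X)/2; print(c,M.T@(c-o["ee_pos"]))
```

```text
[[   0    0   75   70 5250]] [[332.  239.5]]
tcp px [314.62419941 300.21185953]
[ 646.21237369 -208.21011088  218.        ] [ 7.99862055 -4.93886301 82.83107748]
[ 643.60618684 -206.60505544  218.        ] [ 5.82860924 -2.78038125 82.85157592]
```

Call:
arm_command:
  increments:
    - [[0.6,-0.3,2],0]
    - [[0,0,2],0]
    - [[0,0,2],0]
    - [[0,0,1],0]
    - [[0,0,0],0]
    - [[0,0,0],0]

```text
t: 2.75
ee_pos: [639.6, -213.2, 230.7]
orientation: [-2.458, 1.951, 0.009]
ft_force: [-0.1, 0.4, 1.4]
width: 0.4
```

Run:
```python
from h import *
o=get_obs(); print(o["ee_pos"],o["t"],o["ft_force"])
a=get_image("side"); b=get_image("top")
f=lambda i,x,y:cv2.resize(i[y:y+120,x:x+120,::-1],(390,390),interpolation=cv2.INTER_CUBIC)
cv2.imwrite("pics/c3.png",np.clip(1.8*np.hstack([f(a,310,190),f(b,350,130)]),0,255).astype(np.uint8))
```

```text
[ 639.59796393 -213.23515957  230.73855834] 2.75 [-0.07605208  0.37432564  1.38723847]
```

View pics/c3.png

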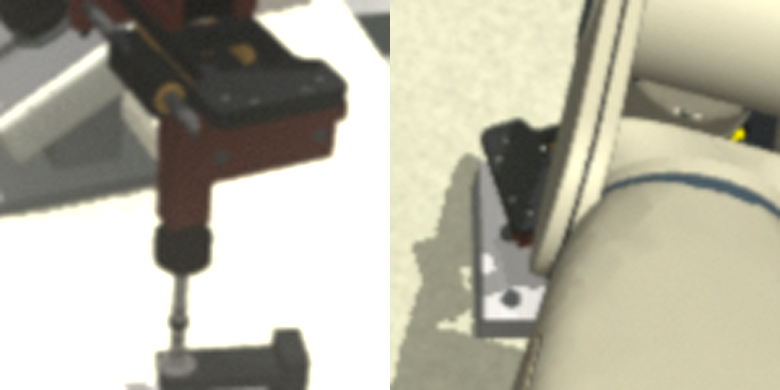

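Call:
arm_command:
  increments:
    - [[-0.5,-0.5,0],0]
    - [[0,0,0],0]
    - [[0,0,0],0]

```text
t: 3.15
ee_pos: [645.2, -206.8, 233.7]
orientation: [-2.457, 1.949, 0.002]
ft_force: [0.5, -0.9, 0.3]
width: 0.2
```

Run:
```python
from h import *
o=get_obs(); print(o["ee_pos"],o["t"],o["ft_force"],o["qvel"].round(3))
im=get_image("wrist"); cv2.imwrite("pics/w3.png",im[:,:,::-1]);o=get_obs(); print(o["ee_pos"])
```

```text
[ 645.20828879 -206.82520699  233.68301233] 3.15 [ 0.54710987 -0.85593338  0.31147361] [ 0.01  -0.004 -0.007  0.004  0.     0.003]
[ 645.29746851 -206.74745505  233.72872123]
```

View pics/w3.png

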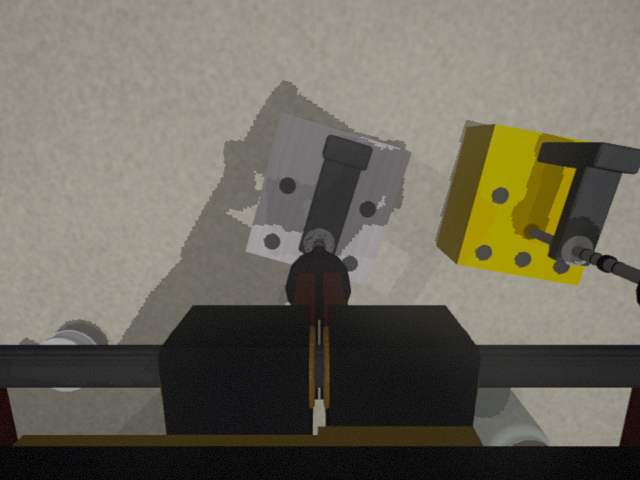

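Run:
```python
from h import *
o=get_obs(); M=R.from_rotvec(o["orientation"]).as_matrix()
X=onz("wrist",(317.5,282),218,o); print(o["ee_pos"],X, M.T@(X-o["ee_pos"]))
```

```text
[ 645.29746851 -206.74745505  233.72872123] [ 648.19000682 -207.22907577  218.        ] [ 1.19601966 -2.64846254 15.73361342]
```

Call:
arm_command:
  increments:
    - [[0.1,-0.2,0.5],0]
    - [[0,0,0.5],0]
    - [[0,0,0.2],0]
    - [[0,0,0],0]
    - [[0,0,0],0]

```text
t: 3.7
ee_pos: [647.6, -207.0, 220.2]
orientation: [-2.457, 1.949, 0.003]
ft_force: [-1.2, -1.4, -0.7]
width: 0.4
```

Call:
arm_command:
  increments:
    - [[0,0,0.2],0]
    - [[0,0,0.2],0]
    - [[0,0,0.2],0]
    - [[0,0,0.2],0]
    - [[0,0,0.2],0]

```text
t: 4.2
ee_pos: [647.8, -207.2, 211.0]
orientation: [-2.457, 1.949, 0.001]
ft_force: [-1.5, -0.2, 3.6]
width: 0.4
```

Call:
arm_command:
  increments:
    - [[0,0,0.2],0]
    - [[0,0,0.2],0]
    - [[0,0,0.2],0]
    - [[0,0,0.2],0]

```text
t: 4.6
ee_pos: [647.7, -207.1, 202.5]
orientation: [-2.457, 1.949, 0.001]
ft_force: [-1.8, 0.2, 3.3]
width: 0.4
```

Call:
arm_command:
  increments:
    - [[0,0,0.15],0]
    - [[0,0,0.15],0]

```text
t: 4.8
ee_pos: [647.8, -207.1, 199.1]
orientation: [-2.457, 1.949, 0.001]
ft_force: [-1.3, 1.3, 2.8]
width: 0.5
```

Call:
arm_command:
  increments:
    - [[0,0,0.15],0]
    - [[0,0,0.15],0]

```text
t: 5.0
ee_pos: [647.7, -207.1, 195.9]
orientation: [-2.457, 1.949, 0.001]
ft_force: [-1.4, 1.0, 6.9]
width: 0.8
```

Call:
arm_command:
  increments:
    - [[0,0,0.1],0]

```text
t: 5.1
ee_pos: [647.8, -207.1, 195.5]
orientation: [-2.457, 1.949, 0.001]
ft_force: [-4.5, 1.3, 12.4]
width: 0.5
```

Call:
arm_command:
  increments:
    - [[0,0,0.1],0]

```text
t: 5.2
ee_pos: [647.9, -207.1, 195.5]
orientation: [-2.457, 1.949, 0.001]
ft_force: [-4.2, 0.9, 10.7]
width: 0.1
```

Call:
arm_command:
  increments:
    - [[0,0,0.15],0]
    - [[0,0,0.15],0]

```text
t: 5.4
ee_pos: [647.9, -207.2, 195.4]
orientation: [-2.457, 1.948, -0.001]
ft_force: [-5.5, 0.7, 13.1]
width: 0.4
```

Call:
arm_command:
  increments:
    - [[0,0,-0.5],0]
    - [[0,0,-3],0]
    - [[0,0,-4],0]
    - [[0,0,-4],0]
    - [[0,0,-2],0]
    - [[0,0,0],0]

```text
t: 6.0
ee_pos: [647.2, -207.6, 332.4]
orientation: [-2.457, 1.949, 0.003]
ft_force: [0.1, -0.3, 0.6]
width: 0.7
```

Run:
```python
from h import *
o=get_obs(); print(o["ee_pos"],o["t"],o["ft_force"])
a=get_image("side"); b=get_image("wrist"); cv2.imwrite("pics/s4.png",a[:,:,::-1])
s=cv2.imread("pics/side0.png")
f=lambda i,x,y:cv2.resize(i[y:y+120,x:x+120],(390,390),interpolation=cv2.INTER_CUBIC)
cv2.imwrite("pics/c4.png",np.clip(1.5*np.hstack([f(s,310,240),f(a[:,:,::-1],310,240)]),0,255).astype(np.uint8))
cv2.imwrite("pics/w4.png",b[:,:,::-1])
for tr in (0,22.5,35): print(tr,proj("side",[644,-206,218-tr]),proj("side",[644,-206,157-tr]),proj("side",[644,-206,127]))
```

```text
[ 647.15083562 -207.62926613  332.43887678] 6.0 [ 0.06058569 -0.28422644  0.63156662]
0 [366.79410527 260.76858886] [365.2381134  288.30507146] [364.51895234 301.03210829]
22.5 [366.20485778 271.19653746] [364.69605238 297.89795829] [364.51895234 301.03210829]
35 [365.88537166 276.85050277] [364.40185904 303.10431562] [364.51895234 301.03210829]
```

View pics/c4.png

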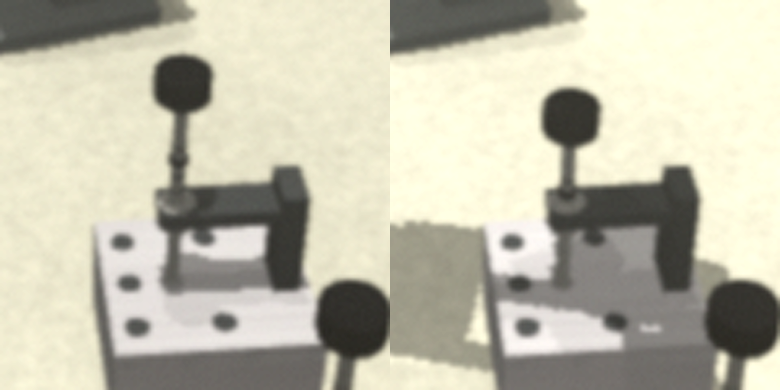

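View pics/w4.png

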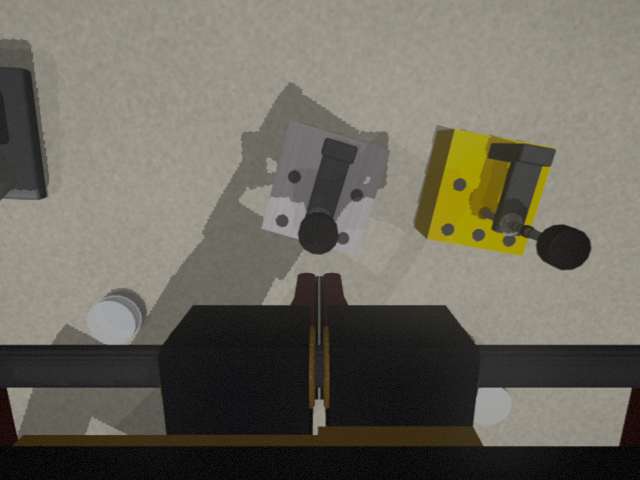

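Call:
arm_command:
  increments:
    - [[-4.2,-0.2,0],0]
    - [[-4.2,-0.2,0],0]
    - [[-4.2,-0.2,0],0]
    - [[-4.2,-0.2,0],0]
    - [[-4.2,-0.2,0],0]
    - [[-4.2,-0.2,0],0]
    - [[-4.2,-0.2,0],0]
    - [[-4.2,-0.2,0],0]
    - [[-4.2,-0.2,0],0]
    - [[-4.2,-0.2,0],0]
    - [[0,0,0],0]
    - [[0,0,0],0]
    - [[0,0,0],0]

```text
t: 7.4
ee_pos: [555.0, 219.0, 301.0]
orientation: [2.436, -1.939, -0.059]
ft_force: [-0.1, 0.1, -0.5]
width: 0.3
```

Run:
```python
from h import *
o=get_obs(); print(o["ee_pos"],o["t"],o["ft_force"],o["orientation"],o["qvel"].round(3))
a=get_image("side"); cv2.imwrite("pics/s5.png",a[:,:,::-1])
o=get_obs();print(o["ee_pos"]);b=get_image("wrist"); 
np.save("o5.npy",o,allow_pickle=True)
cv2.imwrite("pics/w5.png",b[:,:,::-1])
```

```text
[554.95391012 218.9913525  301.02872774] 7.4 [-0.12615855  0.05088513 -0.50479439] [ 2.43643384 -1.93860984 -0.05895231] [-0.005  0.014  0.016 -0.007 -0.006 -0.006]
[554.98282867 218.61735109 300.97659725]
```

View pics/w5.png

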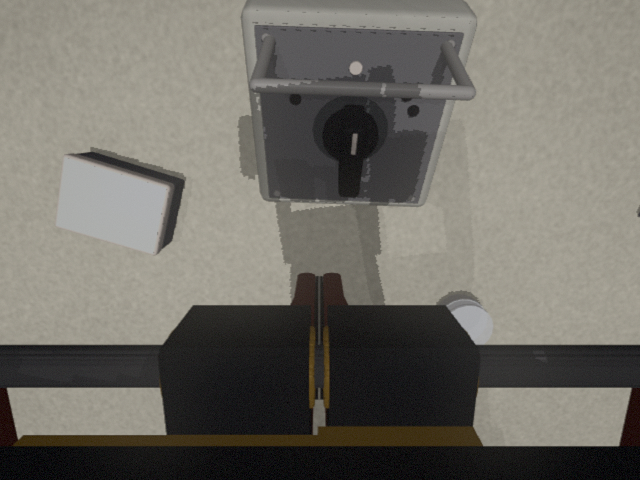

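Run:
```python
from h import *
o=np.load("o5.npy",allow_pickle=True).item(); M=R.from_rotvec(o["orientation"]).as_matrix(); print(M.round(3))
h1=onz("wrist",(256,88),221,o);h2=onz("wrist",(471,92),221,o); print(h1,h2,np.linalg.norm(h1-h2)); d=h2-h1; yaw=np.arctan2(d[0],-d[1]); print("yaw hoop",np.degrees(yaw))
b1=onz("wrist",(350,196),157,o); 
print("low end",b1, M.T@(b1-o["ee_pos"]))
ex=np.array([np.cos(yaw),np.sin(yaw),0])
hm=(h1+h2)/2; print("centre from hoop",hm-22*ex, "from lowend",b1+50.5*ex)
# panel lower front corners u=-85,a=0: z=87.5, x=-73.6
c1=onz("wrist",(262,198),87.5,o);c2=onz("wrist",(425,205),87.5,o);print(c1,c2,(c1+c2)/2+73.6*ex,np.linalg.norm(c1-c2),np.degrees(np.arctan2((c2-c1)[0],-(c2-c1)[1])))
```

```text
[[ 0.224 -0.974 -0.047]
 [-0.975 -0.224  0.002]
 [-0.012  0.045 -0.999]]
[637.49454255 273.04413923 221.        ] [662.44003083 154.92610685 221.        ] 120.72343169738406
yaw hoop 11.925131102959497
low end [579.51778839 199.60855059 157.        ] [ 25.81488413 -26.14127285 142.62813506]
centre from hoop [628.44208089 209.43918913 221.        ] from lowend [628.92791989 210.04353525 157.        ]
[547.39842854 273.0383433   87.5       ] [575.94548964 120.78419905  87.5       ] [633.68355669 212.11948644  87.5       ] 154.90725979969088 10.619440447083525
```

Call:
arm_command:
  increments:
    - [[-0.9,-1.4,0],0]
    - [[0,-1.4,0],0]
    - [[0,0,2],0]
    - [[0,0,2],0]
    - [[0,0,2],0]
    - [[0,0,2],0]
    - [[0,0,0],0]
    - [[0,0,0],0]

```text
t: 8.3
ee_pos: [584.9, 225.0, 219.0]
orientation: [2.427, -1.956, -0.053]
ft_force: [0.1, 0.2, 0.2]
width: 0.4
```

```bash
cat > st.py <<'E'
from h import *
import sys
o=get_obs(); M=R.from_rotvec(o["orientation"]).as_matrix(); y=np.radians(12)
ex=np.array([np.cos(y),np.sin(y),0]);ey=np.array([-np.sin(y),np.cos(y),0]); d=o["ee_pos"]-[629,210,0]
print("t",o["t"],"pod x,y,z",(d@ex).round(1),(d@ey).round(1),d[2].round(1),"zaxis",M[:,2].round(3),"F",o["ft_force"].round(1),"qv",abs(o["qvel"]).max().round(3))
t=629*0+np.array([629,210,0])+float(sys.argv[1])*ex+float(sys.argv[2])*ey+[0,0,float(sys.argv[3])]
print("tool delta to target",(M.T@(t-o["ee_pos"])).round(1))
E
python3 st.py -50 35 137
python3 - <<'E'
from h import *
o=get_obs();b=get_image("wrist"); np.save("o6.npy",o,allow_pickle=True)
cv2.imwrite("pics/w6.png",b[:,:,::-1])
a=get_image("side"); cv2.imwrite("pics/s6.png",cv2.resize(a[80:280,220:440,::-1],None,fx=3,fy=3,interpolation=cv2.INTER_CUBIC))
E
```

```text
t 8.3 pod x,y,z -40.0 23.9 219.0 zaxis [-0.042  0.002 -0.999] F [0.1 0.2 0.2] qv 0.015
tool delta to target [-10.2   6.6  82.4]
```

View pics/w6.png

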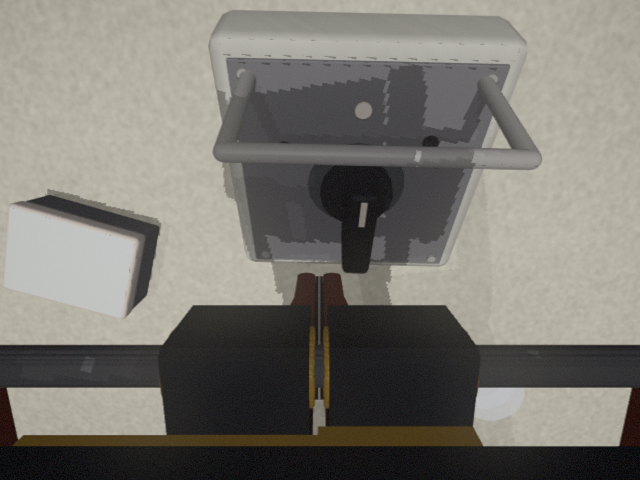

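View pics/s6.png

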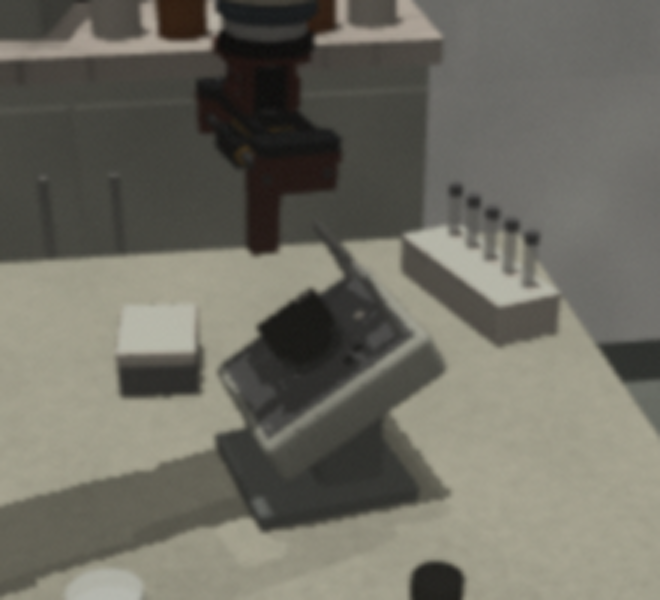

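```bash
python3 - <<'E'
from h import *
o=np.load("o6.npy",allow_pickle=True).item(); y=np.radians(12);ex=np.array([np.cos(y),np.sin(y),0])
b=onz("wrist",(355.5,270),157,o); print(b,b+50.5*ex)
h1=onz("wrist",(222,153),221,o);h2=onz("wrist",(536,158),221,o);d=h2-h1;print(h1,h2,np.linalg.norm(d),np.degrees(np.arctan2(d[0],-d[1])),(h1+h2)/2-22*ex)
l1=onz("wrist",(363,203),187,o);l2=onz("wrist",(363,226),175,o);print(l1,l2)
E
python3 st.py -51 36 137
```

```text
[580.68304451 200.76367638 157.        ] [630.07949835 211.26321677 157.        ]
[638.84871651 273.27997799 221.        ] [662.87212718 154.58769748 221.        ] 121.09905744728455 11.442135440290317 [629.34117463 209.35978054 221.        ]
[625.75305143 210.47215098 187.        ] [611.81588314 205.78862615 175.        ]
t 8.4 pod x,y,z -40.1 24.2 219.4 zaxis [-0.041  0.003 -0.999] F [-1.2  0.1 -0.3] qv 0.01
tool delta to target [-10.9   7.6  82.9]
```

Call:
arm_command:
  increments:
    - [[-1.1,0.8,0],0]
    - [[0,0,2],0]
    - [[0,0,2],0]
    - [[0,0,1],0]
    - [[0,0,0],0]
    - [[0,0,0],0]

```text
t: 9.0
ee_pos: [573.6, 238.5, 175.4]
orientation: [2.435, -1.961, -0.046]
ft_force: [-0.0, 0.2, -0.3]
width: 0.4
```

```bash
python3 st.py -50 35 137
```

```text
t 9.0 pod x,y,z -48.3 39.4 175.4 zaxis [-0.032  0.007 -0.999] F [-0.   0.2 -0.3] qv 0.007
tool delta to target [ 4.9  0.6 38.3]
```

Call:
arm_command:
  increments:
    - [[0,0,1.5],0]
    - [[0,0,1.5],0]
    - [[0,0,0.7],0]
    - [[0,0,0],0]
    - [[0,0,0],0]

```text
t: 9.5
ee_pos: [573.2, 239.3, 136.7]
orientation: [2.437, -1.963, -0.044]
ft_force: [0.8, -0.4, -0.0]
width: 0.2
```

```bash
python3 st.py -50 35 137
python3 - <<'E'
from h import *
o=get_obs();b=get_image("wrist")
cv2.imwrite("pics/w7.png",b[:,:,::-1])
a=get_image("side"); cv2.imwrite("pics/s7.png",cv2.resize(a[80:280,220:440,::-1],None,fx=3,fy=3,interpolation=cv2.INTER_CUBIC))
E
```

```text
t 9.5 pod x,y,z -48.5 40.2 136.7 zaxis [-0.03   0.008 -1.   ] F [ 0.8 -0.4 -0. ] qv 0.009
tool delta to target [ 5.2  1.5 -0.3]
```

View pics/w7.png

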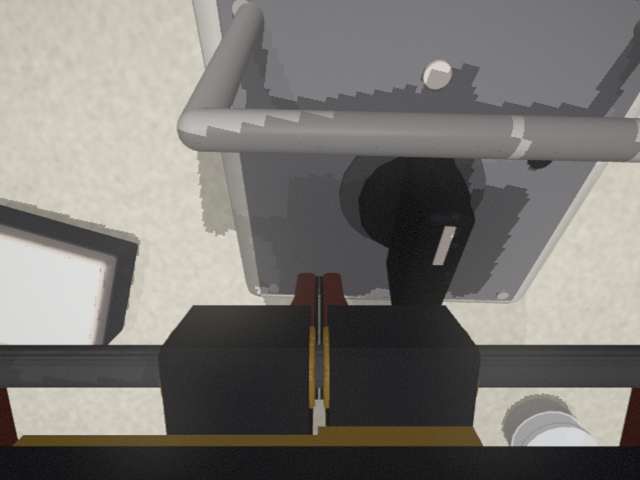

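View pics/s7.png

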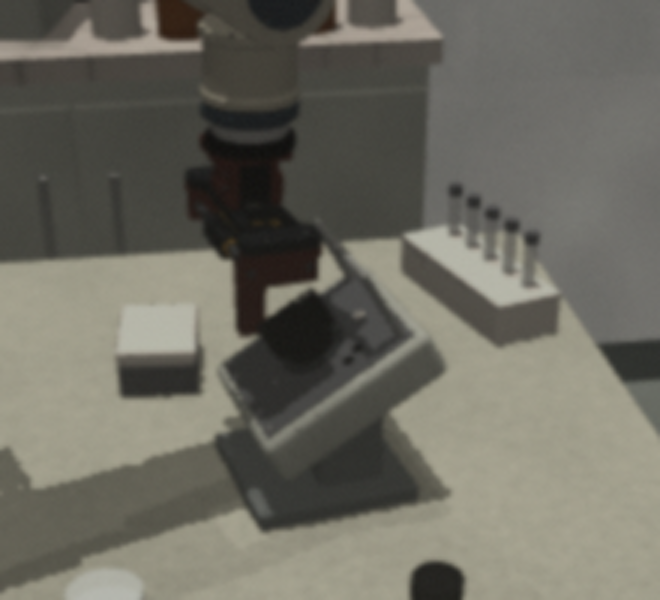

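Call:
arm_command:
  increments:
    - [[0.4,0,0],0]
    - [[0.4,0,0],0]
    - [[0.4,0,0],0]
    - [[0.2,0,0],0]
    - [[0.2,0,0],0]

```text
t: 10.1
ee_pos: [578.0, 222.5, 138.3]
orientation: [2.439, -1.965, -0.041]
ft_force: [0.0, 0.1, -0.2]
width: 0.2
```

```bash
python3 st.py -50 10 137
```

```text
t 10.1 pod x,y,z -47.3 22.9 138.3 zaxis [-0.027  0.009 -1.   ] F [ 0.   0.1 -0.2] qv 0.039
tool delta to target [12.9  2.7  1.2]
```

Not yet in contact; continue the push slowly, a little towards the robot (tool +y).

Call:
arm_command:
  increments:
    - [[0.2,0.2,0],0]
    - [[0.2,0,0],0]
    - [[0.2,0,0],0]

```text
t: 10.4
ee_pos: [576.7, 218.8, 138.6]
orientation: [2.44, -1.969, -0.048]
ft_force: [-3.2, 12.5, -2.5]
width: 0.1
```

```bash
python3 st.py -50 10 137
```

```text
t 10.4 pod x,y,z -49.4 19.5 138.6 zaxis [-0.027  0.015 -1.   ] F [-3.2 12.5 -2.5] qv 0.035
tool delta to target [9.5 0.6 1.4]
```

Call:
arm_command:
  increments:
    - [[0.3,0,0],0]
    - [[0.3,0,0],0]

```text
t: 10.6
ee_pos: [576.6, 218.5, 138.6]
orientation: [-2.444, 1.973, 0.058]
ft_force: [-3.3, 16.3, -1.3]
width: 0.3
```

```bash
python3 st.py -50 10 137
```

```text
t 10.6 pod x,y,z -49.5 19.2 138.6 zaxis [-0.028  0.024 -0.999] F [-3.3 16.3 -1.3] qv 0.053
tool delta to target [9.3 0.5 1.4]
```

Call:
arm_command:
  increments:
    - [[0.6,0,0],0]
    - [[0.6,0,0],0]

```text
t: 10.8
ee_pos: [576.7, 217.1, 138.7]
orientation: [-2.434, 1.967, 0.077]
ft_force: [-7.1, 31.1, -0.5]
width: 0.3
```

```bash
python3 st.py -50 10 137
```

```text
t 10.8 pod x,y,z -49.7 17.8 138.7 zaxis [-0.031  0.04  -0.999] F [-7.1 31.1 -0.5] qv 0.102
tool delta to target [7.9 0.3 1.4]
```

Run:
```python
from h import *
o=get_obs();print(o["moment"],o["ft_force"]);b=get_image("wrist")
cv2.imwrite("pics/w8.png",np.clip(2.0*b[:,:,::-1],0,255).astype(np.uint8))
a=get_image("side"); cv2.imwrite("pics/s8.png",np.clip(2.0*cv2.resize(a[110:250,260:400,::-1],None,fx=4,fy=4,interpolation=cv2.INTER_CUBIC).astype(float),0,255).astype(np.uint8))
```

```text
[4.83432756 1.14526393 0.17784194] [-7.11501424 31.13228385 -0.5451242 ]
```

View pics/w8.png

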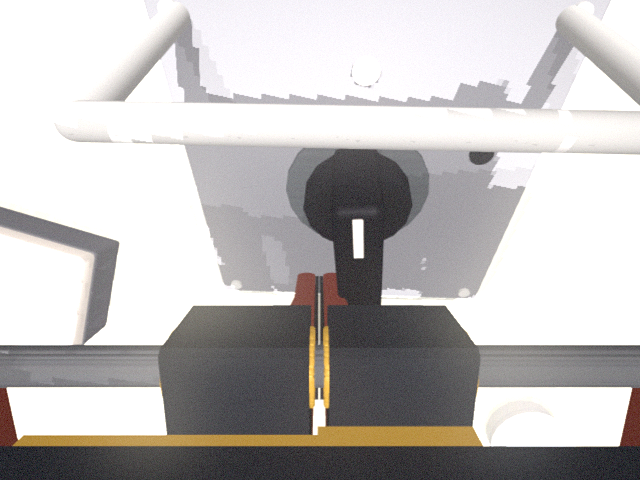

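View pics/s8.png

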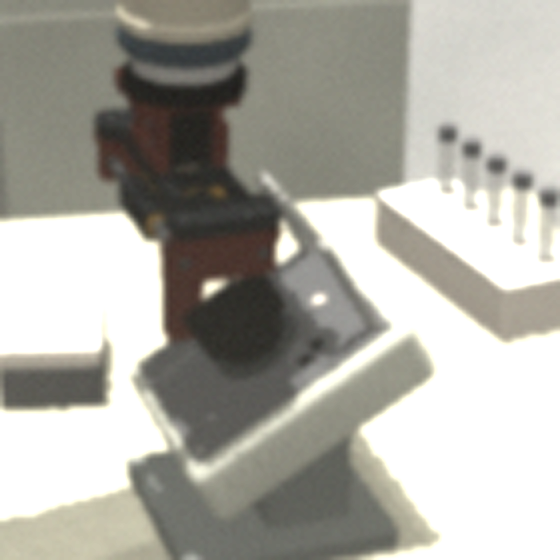

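Run:
```python
from h import *
y=np.radians(12);ex=np.array([np.cos(y),np.sin(y),0]);ey=np.array([-np.sin(y),np.cos(y),0]);c=np.array([629.3,210,0])
for nm,p in {"carr low right":(275,268),"carr top right":(277,205),"carr low left":(215,285),"tip l":(167,338),"tip r":(195,338)}.items():
  for ly in (18-35,18-13.5):
    X=onplane("side",(260+p[0]/4,110+p[1]/4),c+ly*ey,ey)-c; print(nm,ly,"pod x",(X@ex).round(1),"z",X[2].round(1))
```

```text
carr low right -17 pod x 3.9 z 192.6
carr low right 4.5 pod x 11.9 z 181.9
carr top right -17 pod x 5.2 z 234.8
carr top right 4.5 pod x 13.2 z 225.1
carr low left -17 pod x -36.1 z 187.6
carr low left 4.5 pod x -29.0 z 176.8
tip l -17 pod x -68.6 z 156.5
tip l 4.5 pod x -62.2 z 145.0
tip r -17 pod x -50.1 z 153.1
tip r 4.5 pod x -43.3 z 141.6
```

Call:
arm_command:
  increments:
    - [[-0.8,0,0],0]
    - [[0,0.2,-0.5],0]
    - [[0,0,-0.5],0]
    - [[0,0,0],0]

```text
t: 11.3
ee_pos: [572.3, 225.9, 150.0]
orientation: [-2.436, 1.964, 0.078]
ft_force: [-0.4, 0.4, -0.3]
width: 0.4
```

```bash
python3 st.py -52 10 149
python3 - <<'E'
from h import *
b=get_image("wrist")
cv2.imwrite("pics/w9.png",np.clip(2.0*b[:,:,::-1],0,255).astype(np.uint8))
E
```

```text
t 11.3 pod x,y,z -52.2 27.3 150.0 zaxis [-0.032  0.04  -0.999] F [-0.4  0.4 -0.3] qv 0.008
tool delta to target [17.3 -0.1  0.2]
```

View pics/w9.png

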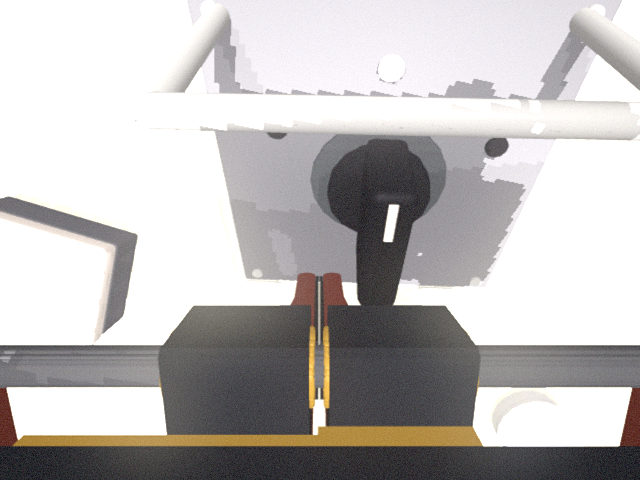

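Call:
arm_command:
  increments:
    - [[0.3,0,0],0]
    - [[0.3,0,0],0]
    - [[0.3,0,0],0]
    - [[0.3,0,0],0]

```text
t: 11.75
ee_pos: [573.6, 216.8, 149.6]
orientation: [-2.428, 1.966, 0.09]
ft_force: [-5.1, 18.5, -0.8]
width: 0.6
```

```bash
python3 st.py -52 10 149
```

```text
t 11.75 pod x,y,z -52.7 18.2 149.6 zaxis [-0.035  0.049 -0.998] F [-5.1 18.5 -0.8] qv 0.06
tool delta to target [ 8.2 -0.7  0.1]
```

Call:
arm_command:
  increments:
    - [[0.5,0,0],0]
    - [[0.5,0,0],0]

```text
t: 11.95
ee_pos: [573.7, 215.8, 149.6]
orientation: [-2.416, 1.963, 0.11]
ft_force: [-6.7, 27.1, 0.7]
width: 0.5
```

```bash
python3 st.py -52 10 149
```

```text
t 11.95 pod x,y,z -52.9 17.2 149.6 zaxis [-0.038  0.065 -0.997] F [-6.7 27.1  0.7] qv 0.098
tool delta to target [ 7.2 -0.9  0.1]
```

Run:
```python
from h import *
o=get_obs();print(o["moment"],o["ft_force"],o["ee_pos"],R.from_rotvec(o["orientation"]).as_matrix().round(3))
b=get_image("wrist")
cv2.imwrite("pics/w10.png",np.clip(2.0*b[:,:,::-1],0,255).astype(np.uint8))
a=get_image("side"); cv2.imwrite("pics/s10.png",np.clip(2.2*cv2.resize(a[130:230,280:380,::-1],None,fx=6,fy=6,interpolation=cv2.INTER_CUBIC).astype(float),0,255).astype(np.uint8))
```

```text
[4.53805575 1.08992306 0.13819885] [-6.65320877 27.12868691  0.67879679] [573.69368705 215.7998352  149.63190502] [[ 0.203 -0.978 -0.038]
 [-0.976 -0.206  0.065]
 [-0.071  0.024 -0.997]]
```

View pics/w10.png

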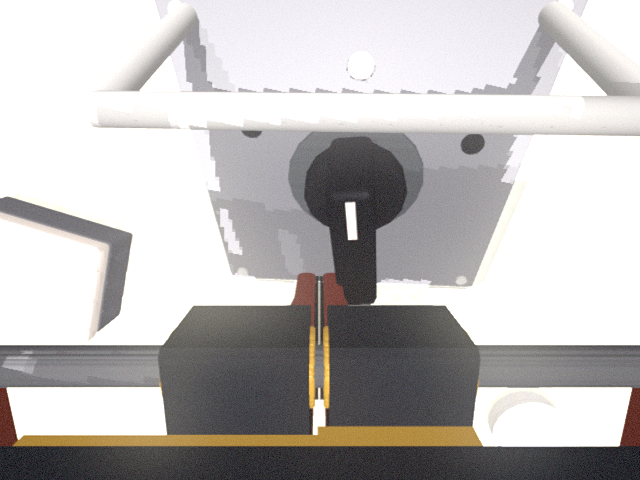

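View pics/s10.png

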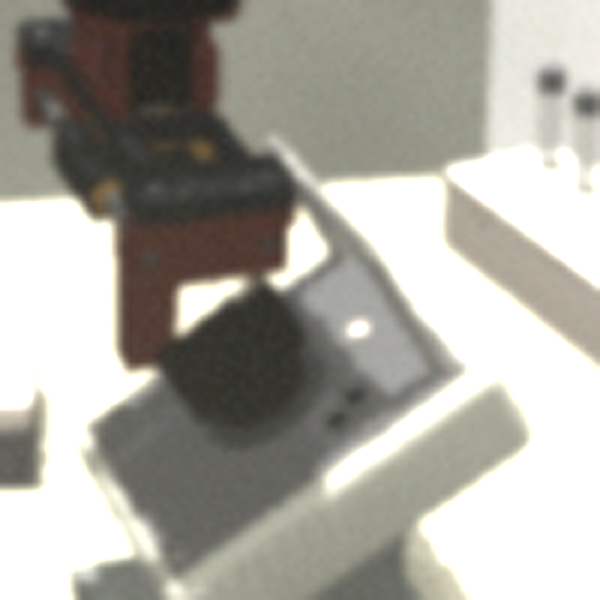

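```bash
cat > bar.py <<'E'
from h import *
y=np.radians(12);ex=np.array([np.cos(y),np.sin(y),0]);ey=np.array([-np.sin(y),np.cos(y),0]);c=np.array([629.3,210,130])
n=np.array([0,0,1])*np.cos(np.pi/6)-ex*.5; u=ex*np.cos(np.pi/6)+np.array([0,0,.5])
def bar(o,pts,a=49):
    out=[]
    for p in pts:
        X=onplane("wrist",p,c+a*n,n,o)-c-a*n; out.append((round(X@u,1),round(X@ey,1)))
    return out
E
python3 - <<'E'
from bar import *
o9=dict(ee_pos=np.array([572.3,225.9,150.]),orientation=np.array([-2.436,1.964,.078]))
o=get_obs()
print(bar(o9,[(394,206),(387,241),(376,306)])); print(bar(o,[(350,203),(352,240),(357,303)])); print(bar(np.load("o6.npy",allow_pickle=True).item(),[(364,203),(361,226),(355,271)]))
E
```

```text
[(np.float64(23.5), np.float64(0.3)), (np.float64(7.6), np.float64(0.9)), (np.float64(-31.0), np.float64(1.4))]
[(np.float64(23.7), np.float64(2.9)), (np.float64(7.0), np.float64(1.9)), (np.float64(-29.9), np.float64(-0.9))]
[(np.float64(23.8), np.float64(0.4)), (np.float64(7.9), np.float64(0.7)), (np.float64(-29.3), np.float64(1.4))]
```

Call:
arm_command:
  increments:
    - [[-0.8,0,0],0]
    - [[0,0.5,0.3],0]
    - [[0,0,0.2],0]
    - [[0,0,0],0]

```text
t: 12.45
ee_pos: [566.1, 223.0, 144.5]
orientation: [-2.417, 1.962, 0.111]
ft_force: [0.4, -0.7, 0.3]
width: 0.8
```

```bash
python3 st.py -58 10 145
```

```text
t 12.45 pod x,y,z -58.8 25.8 144.5 zaxis [-0.039  0.065 -0.997] F [ 0.4 -0.7  0.3] qv 0.012
tool delta to target [15.7 -0.8 -1.7]
```

Call:
arm_command:
  increments:
    - [[0.3,-0.2,0],0]
    - [[0.3,0,0],0]
    - [[0.4,0,0],0]
    - [[0.4,0,0],0]

```text
t: 12.85
ee_pos: [569.2, 215.2, 143.9]
orientation: [-2.406, 1.964, 0.13]
ft_force: [-6.3, 23.8, 0.5]
width: 0.4
```

```bash
python3 st.py -57 10 145
```

```text
t 12.85 pod x,y,z -57.4 17.5 143.9 zaxis [-0.044  0.078 -0.996] F [-6.3 23.8  0.5] qv 0.079
tool delta to target [ 7.4 -0.4 -1.8]
```

Call:
arm_command:
  increments:
    - [[0.6,0,0],0]

```text
t: 12.95
ee_pos: [569.3, 212.1, 143.5]
orientation: [-2.404, 1.963, 0.137]
ft_force: [-3.4, 4.1, 1.2]
width: 0.4
```

```bash
python3 st.py -57 10 145
python3 - <<'E'
from bar import *
o=get_obs();b=get_image("wrist");np.save("o11.npy",o,allow_pickle=True);print(o["moment"],o["ft_force"])
cv2.imwrite("pics/w11.png",np.clip(2.0*b[:,:,::-1],0,255).astype(np.uint8))
o=get_obs();print(o["ft_force"],o["ee_pos"])
E
```

```text
t 12.95 pod x,y,z -58.0 14.5 143.5 zaxis [-0.046  0.083 -0.996] F [-3.4  4.1  1.2] qv 0.107
tool delta to target [ 4.3 -0.9 -1.9]
[0.70383048 0.53709445 0.04917371] [-3.37784128  4.12319399  1.17941891]
[-1.0716374   0.29610024  0.16582481] [569.65386405 210.18037299 143.28302737]
```

View pics/w11.png

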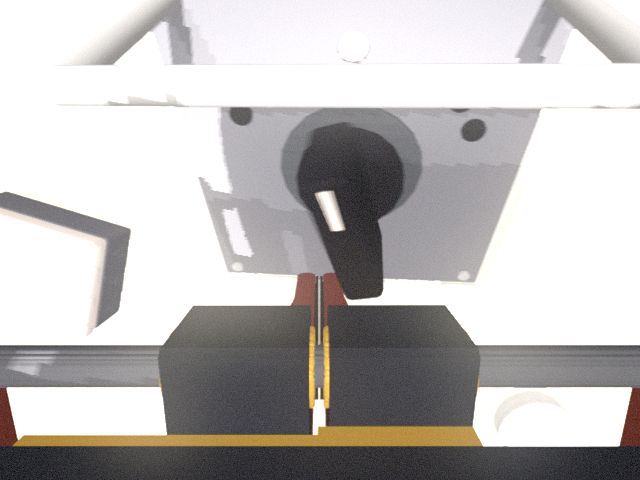

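Call:
arm_command:
  increments:
    - [[0,0,0],0]

```text
t: 13.1
ee_pos: [569.8, 209.8, 143.2]
orientation: [-2.406, 1.963, 0.133]
ft_force: [-0.2, -0.2, -0.5]
width: 0.8
```

```bash
python3 st.py -57 10 145
python3 - <<'E'
from bar import *
o=get_obs();b=get_image("wrist");np.save("o12.npy",o,allow_pickle=True)
cv2.imwrite("pics/w12.png",np.clip(2.0*b[:,:,::-1],0,255).astype(np.uint8))
E
```

```text
t 13.1 pod x,y,z -57.9 12.1 143.2 zaxis [-0.045  0.08  -0.996] F [-0.2 -0.2 -0.5] qv 0.024
tool delta to target [ 1.9 -0.9 -2. ]
```

View pics/w12.png

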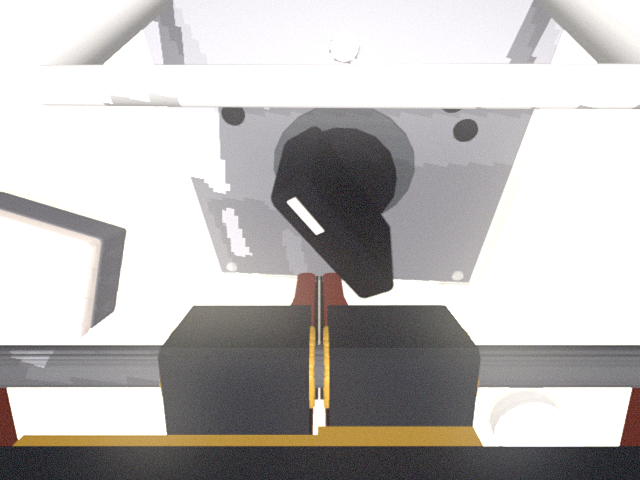

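Call:
arm_command:
  increments:
    - [[0,0,0],0]
    - [[0,0,0],0]
    - [[0,0,0],0]
    - [[0,0,0],0]

```text
t: 13.55
ee_pos: [570.9, 208.2, 143.3]
orientation: [-2.404, 1.965, 0.131]
ft_force: [0.5, -1.0, 0.1]
width: 0.9
```

```bash
python3 st.py -57 10 145
python3 - <<'E'
from bar import *
print(bar(np.load("o11.npy",allow_pickle=True).item(),[(322,192),(337,230)]),bar(np.load("o12.npy",allow_pickle=True).item(),[(291,201),(320,233)]))
o=get_obs();b=get_image("wrist");np.save("o13.npy",o,allow_pickle=True)
cv2.imwrite("pics/w13.png",np.clip(2.0*b[:,:,::-1],0,255).astype(np.uint8))
E
```

```text
t 13.55 pod x,y,z -57.3 10.3 143.3 zaxis [-0.044  0.079 -0.996] F [ 0.5 -1.   0.1] qv 0.004
tool delta to target [ 0.1 -0.2 -1.7]
[(np.float64(23.1), np.float64(7.6)), (np.float64(7.2), np.float64(3.4))] [(np.float64(19.6), np.float64(15.1)), (np.float64(5.9), np.float64(6.8))]
```

View pics/w13.png

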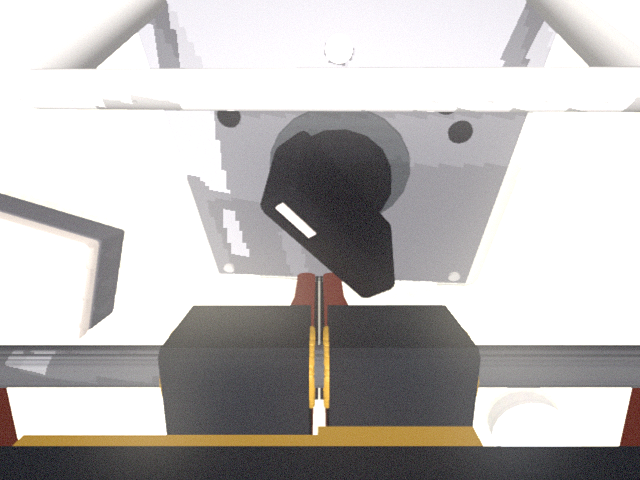

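Run:
```python
from bar import *
o=np.load("o13.npy",allow_pickle=True).item()
r=bar(o,[(278,206),(314,236),(264,203),(362,296),(392,286)]);print(r,np.arctan2(r[0][1]-r[1][1],r[0][0]-r[1][0])+0.02)
r=bar(np.load("o12.npy",allow_pickle=True).item(),[(291,201),(320,233)]);print(np.arctan2(r[0][1]-r[1][1],r[0][0]-r[1][0])+0.02)
```

```text
[(np.float64(18.3), np.float64(17.5)), (np.float64(5.2), np.float64(7.0)), (np.float64(19.5), np.float64(21.8)), (np.float64(-27.4), np.float64(-9.8)), (np.float64(-20.7), np.float64(-20.7))] 0.6956711745133721
0.5647021293342043
```

Call:
arm_command:
  increments:
    - [[-0.3,0,0],0]
    - [[0,1.5,0],0]
    - [[0,1.5,0],0]
    - [[0,0,-3],0]
    - [[0,0,-3],0]
    - [[0,0,-3],0]
    - [[0,0,-2],0]
    - [[0,0,0],0]
    - [[0,0,0],0]

```text
t: 14.5
ee_pos: [543.4, 197.3, 256.5]
orientation: [-2.406, 1.966, 0.133]
ft_force: [0.4, 0.6, 1.0]
width: 0.3
```

```bash
python3 st.py -57 10 145
python3 - <<'E'
from bar import *
o=get_obs();b=get_image("wrist");np.save("o14.npy",o,allow_pickle=True)
cv2.imwrite("pics/w14.png",np.clip(1.8*b[:,:,::-1],0,255).astype(np.uint8))
E
```

```text
t 14.5 pod x,y,z -86.4 5.3 256.5 zaxis [-0.046  0.079 -0.996] F [0.4 0.6 1. ] qv 0.013
tool delta to target [  4.7 -32.7 110.6]
```

View pics/w14.png

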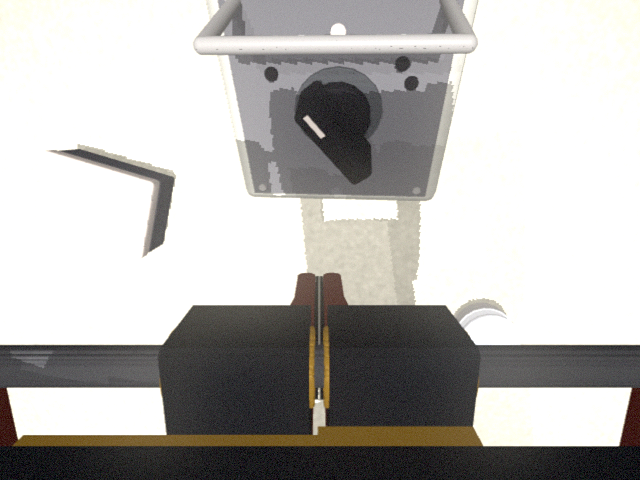

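Run:
```python
from bar import *
o=np.load("o14.npy",allow_pickle=True).item()
im=cv2.imread("pics/w14.png"); cv2.imwrite("pics/w14c.png",cv2.resize(im[20:210,200:480],None,fx=2.8,fy=2.8,interpolation=cv2.INTER_CUBIC))
r=bar(o,[(306,117),(323,136)]);print(r,np.arctan2(r[0][1]-r[1][1],r[0][0]-r[1][0])+0.02)
d=bar(o,[(271,74),(403,64),(411,83),(338,28)],0); print(d,[np.arctan2(a[1],a[0]).round(2) for a in d])
```

```text
[(np.float64(18.6), np.float64(16.6)), (np.float64(6.4), np.float64(7.5))] 0.6608729939505256
[(np.float64(22.6), np.float64(43.7)), (np.float64(27.1), np.float64(-40.4)), (np.float64(14.9), np.float64(-46.7)), (np.float64(49.0), np.float64(-0.2))] [np.float64(1.09), np.float64(-0.98), np.float64(-1.26), np.float64(-0.0)]
```

View pics/w14c.png

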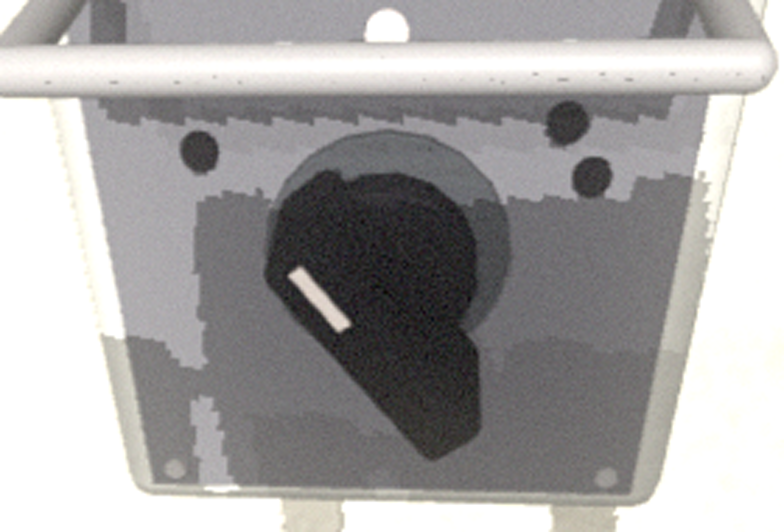

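```bash
python3 st.py -54 22 150
python3 - <<'E'
from bar import *
b=get_image("top"); cv2.imwrite("pics/t15.png",np.clip(2.0*cv2.resize(b[160:280,160:290,::-1],None,fx=4.5,fy=4.5,interpolation=cv2.INTER_CUBIC).astype(float),0,255).astype(np.uint8))
b=get_image("wrist"); cv2.imwrite("pics/w15c.png",cv2.resize(np.clip(1.8*b[20:210,200:480,::-1],0,255).astype(np.uint8),None,fx=2.8,fy=2.8,interpolation=cv2.INTER_CUBIC))
E
```

```text
t 14.55 pod x,y,z -86.4 5.4 256.3 zaxis [-0.047  0.078 -0.996] F [-0.2  0.2  0.3] qv 0.013
tool delta to target [ -7.7 -35.5 106.4]
```

View pics/t15.png

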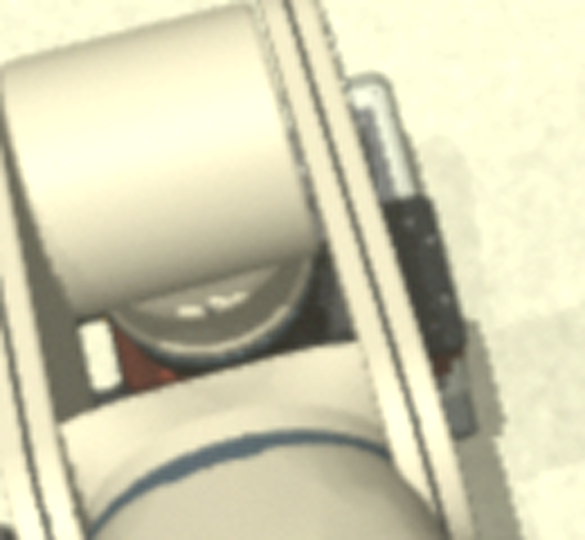

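View pics/w15c.png

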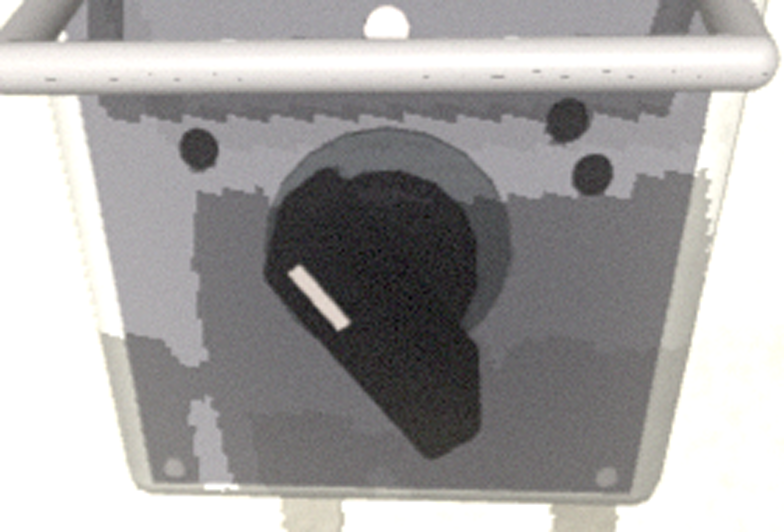

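Call:
arm_command:
  increments:
    - [[-0.8,-1.8,0],0]
    - [[0,-1.7,0],0]
    - [[0,0,2.5],0]
    - [[0,0,2.5],0]
    - [[0,0,2],0]
    - [[0,0,0],0]

```text
t: 15.25
ee_pos: [569.6, 217.5, 175.5]
orientation: [-2.414, 1.973, 0.145]
ft_force: [-0.5, -0.0, -0.7]
width: 0.3
```

```bash
python3 st.py -54 22 150
```

```text
t 15.25 pod x,y,z -56.6 19.7 175.5 zaxis [-0.059  0.075 -0.995] F [-0.5 -0.  -0.7] qv 0.023
tool delta to target [-0.1 -3.6 25.4]
```

Call:
arm_command:
  increments:
    - [[0,-0.4,1],0]
    - [[0,0,1],0]
    - [[0,0,0.4],0]
    - [[0,0,0],0]

```text
t: 15.65
ee_pos: [572.6, 220.4, 149.5]
orientation: [-2.414, 1.973, 0.146]
ft_force: [-0.0, 0.3, -0.8]
width: 0.6
```

```bash
python3 st.py -54 -3 150
```

```text
t 15.65 pod x,y,z -53.1 21.9 149.5 zaxis [-0.059  0.074 -0.995] F [-0.   0.3 -0.8] qv 0.004
tool delta to target [24.8  0.8 -2.5]
```

Call:
arm_command:
  increments:
    - [[0.4,0,0],0]
    - [[0.4,0,0],0]
    - [[0.3,0,0],0]
    - [[0.2,0,0],0]
    - [[0.2,0,0],0]

```text
t: 16.15
ee_pos: [576.4, 205.6, 150.4]
orientation: [-2.412, 1.971, 0.145]
ft_force: [0.3, 1.1, -0.3]
width: 0.3
```

```bash
python3 st.py -54 -3 150
```

```text
t 16.15 pod x,y,z -52.4 6.7 150.4 zaxis [-0.057  0.077 -0.995] F [ 0.3  1.1 -0.3] qv 0.035
tool delta to target [ 9.7  1.5 -0.4]
```

Call:
arm_command:
  increments:
    - [[0.3,0,0],0]
    - [[0.3,0,0],0]

```text
t: 16.35
ee_pos: [577.5, 199.3, 150.1]
orientation: [-2.412, 1.971, 0.145]
ft_force: [-3.7, 4.7, 1.1]
width: 0.1
```

```bash
python3 st.py -54 -3 150
python3 - <<'E'
from bar import *
o=get_obs();b=get_image("wrist");np.save("o16.npy",o,allow_pickle=True);print(o["moment"])
cv2.imwrite("pics/w16.png",np.clip(1.8*b[:,:,::-1],0,255).astype(np.uint8))
E
```

```text
t 16.35 pod x,y,z -52.6 0.3 150.1 zaxis [-0.057  0.077 -0.995] F [-3.7  4.7  1.1] qv 0.052
tool delta to target [ 3.3  1.4 -0.1]
[0.63008766 0.53906938 0.03238605]
```

View pics/w16.png

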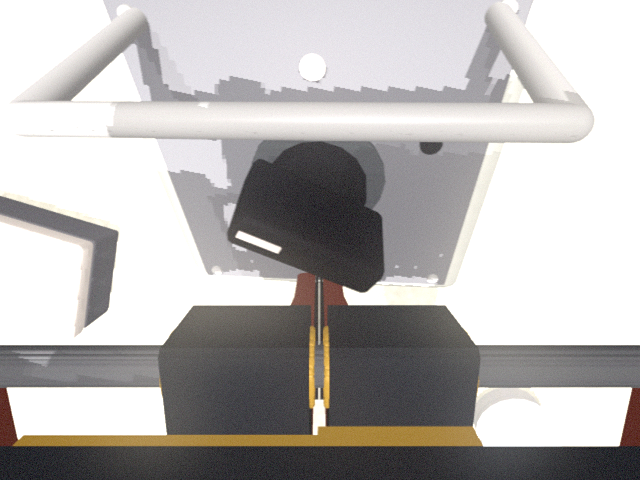

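Run:
```python
from bar import *
r=bar(np.load("o16.npy",allow_pickle=True).item(),[(236,235),(281,248)]);print(r,np.arctan2(r[0][1]-r[1][1],r[0][0]-r[1][0])+0.02)
```

```text
[(np.float64(9.8), np.float64(24.8)), (np.float64(3.4), np.float64(9.7))] 1.1899077216874532
```

Call:
arm_command:
  increments:
    - [[-0.2,0.5,0],0]
    - [[0,1.5,0],0]
    - [[0,1.5,0],0]
    - [[0,0,-3],0]
    - [[0,0,-3],0]
    - [[0,0,-3],0]
    - [[0,0,-2],0]
    - [[0,0,0],0]
    - [[0,0,0],0]

```text
t: 17.3
ee_pos: [546.3, 182.7, 263.3]
orientation: [-2.415, 1.973, 0.139]
ft_force: [0.2, -0.9, -1.0]
width: 0.5
```

```bash
python3 st.py -57 10 145
python3 - <<'E'
from bar import *
o=get_obs();b=get_image("wrist");np.save("o17.npy",o,allow_pickle=True)
cv2.imwrite("pics/w17.png",np.clip(1.8*b[:,:,::-1],0,255).astype(np.uint8))
E
```

```text
t 17.3 pod x,y,z -86.6 -9.5 263.3 zaxis [-0.056  0.072 -0.996] F [ 0.2 -0.9 -1. ] qv 0.013
tool delta to target [-10.1 -34.3 118.2]
```

View pics/w17.png

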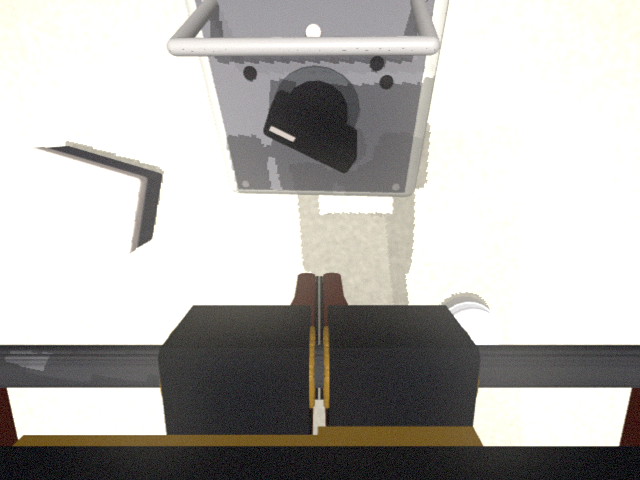

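Run:
```python
from bar import *
o=np.load("o17.npy",allow_pickle=True).item()
im=cv2.imread("pics/w17.png"); g=im[100:160,255:320].copy(); hsv=g.min(2); m=(hsv>150).astype(np.uint8)
n,l,st,c=cv2.connectedComponentsWithStats(m);print(st,c+[255,100])
r=bar(o,[(271,128),(293.5,139)]);print(r,np.arctan2(r[0][1]-r[1][1],r[0][0]-r[1][0])+0.02)
```

```text
[[   0    0   65   60 3261]
 [   0    0   17   47  495]
 [  15   27   25   14  126]
 [  13   57    7    3   18]] [[291.22201779 130.60134928]
 [261.14343434 120.20808081]
 [281.64285714 133.4047619 ]
 [270.66666667 158.16666667]]
[(np.float64(10.6), np.float64(23.7)), (np.float64(3.0), np.float64(10.8))] 1.0583949822945748
```

Call:
arm_command:
  increments:
    - [[0,0,-3],0]
    - [[0,0,-3],0]
    - [[3,4,0],0]
    - [[3,4,0],0]
    - [[3,3,0],0]
    - [[4,0,0],0]
    - [[4,0,0],0]
    - [[4,0,0],0]
    - [[4,0,0],0]
    - [[4,0,0],0]
    - [[4,0,0],0]
    - [[4,0,0],0]
    - [[4,0,0],0]
    - [[4,0,0],0]
    - [[4,0,0],0]
    - [[0,0,0],0]
    - [[0,0,0],0]

```text
t: 19.05
ee_pos: [527.6, -337.4, 258.2]
orientation: [-2.431, 1.978, 0.192]
ft_force: [-0.5, -0.2, -0.2]
width: 0.2
```

Run:
```python
from h import *
o=get_obs();print(o["t"],o["ee_pos"],o["ft_force"])
a=get_image("top");b=get_image("side")
cv2.imwrite("pics/t18.png",a[:,:,::-1]);cv2.imwrite("pics/s18.png",b[:,:,::-1])
f=lambda i,x,y:cv2.resize(i[y:y+120,x:x+120],(390,390),interpolation=cv2.INTER_CUBIC)
cv2.imwrite("pics/c18.png",np.clip(1.8*np.hstack([f(a[:,:,::-1],165,165),f(b[:,:,::-1],310,240)]),0,255).astype(np.uint8))
```

```text
19.05 [ 527.55736838 -337.44220446  258.23749924] [-0.47898494 -0.24676571 -0.24187097]
```

View pics/t18.png

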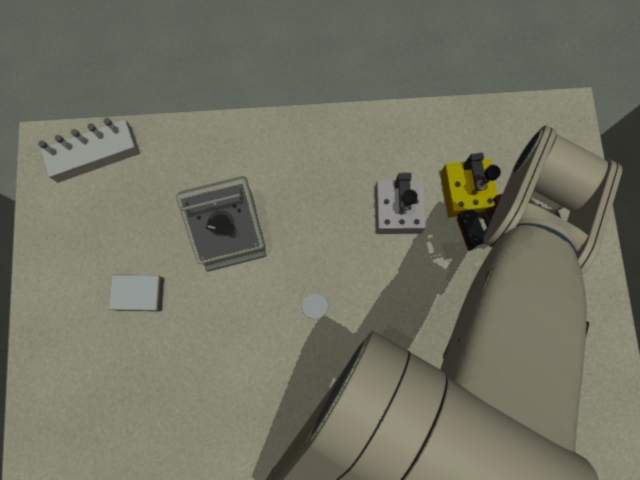

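View pics/c18.png

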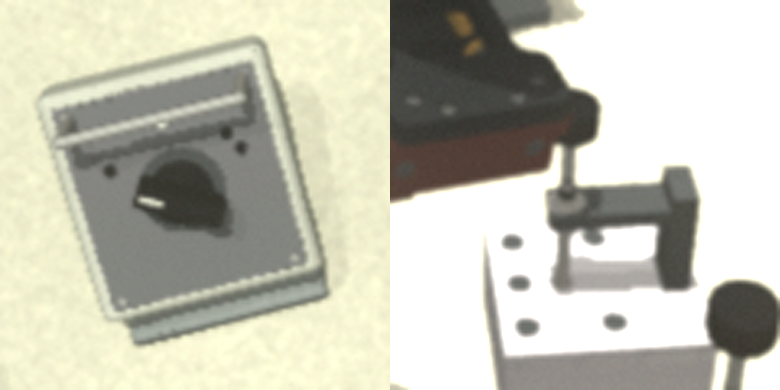

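Run:
```python
from h import *
a=cv2.imread("pics/side0.png");b=cv2.imread("pics/s18.png")
for n,(x,y) in {"bottle":(240,400),"dish":(220,250),"tips":(240,160)}.items():
    A=a[y:y+80,x:x+100].astype(int);print(n,abs(A-b[y:y+80,x:x+100]).mean())
A=cv2.imread("pics/top0.png").astype(int);B=cv2.imread("pics/t18.png")
for n,(x,y,w) in {"dish":(298,288,34),"tips":(105,268,60)}.items(): print(n,abs(A-B)[y:y+w,x:x+w].mean())
```

```text
bottle 19.632125
dish 34.21791666666667
tips 42.180125
dish 11.523933102652826
tips 10.711203703703704
```

View pics/s18.png

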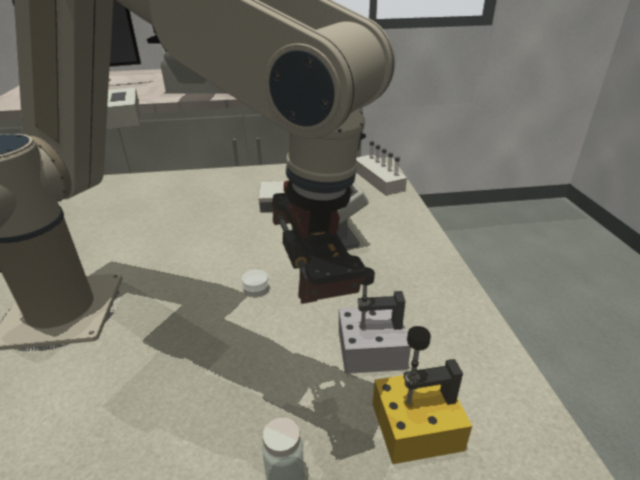

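Run:
```python
from h import *
print(get_obs()["t"]); print(close_job())
```

```text
19.15
the job is handed in; nothing more can be done
None
```

I pushed the rod down to the bottom of the well, then turned the switch counter-clockwise to the single dot. I handed the job in at 19.15 s of the 54 s allowed.

**Rod:** I pressed the grey block's cap with closed fingers. It went in at about 3 N and stopped when the force rose to 13 N. The tool height gives about 22.5 mm of travel. The cap's drop in the side view gives about 22.6 mm. Both are under 30 mm, so the single dot was the right one. The last side picture shows the rod still down.

**Switch:** This took several tries.
- The first two pushes, at about 31 N and 27 N, did not take it out of the off position. It sprang back after the first; I did not check after the second.
- The force needed was well above what the stated 0.2 N m would suggest at that lever arm.
- On the third try, at about 24 N, it broke free but stopped at about 0.66 rad instead of clicking on by itself. I pushed it the rest of the way.
- With the finger clear, I measured about 1.06 rad counter-clockwise (target 1.05). The top view shows the pointer at the single dot.

**Last checks:** The force reading was near zero, and the gripper looked clear of everything. The bottle, dishes and tip box looked unmoved by eye. A numeric picture comparison could not confirm this, because changed lighting and the arm's shadow swamped it. The bottle was hidden in the last top view, so I could only check it from the side.

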